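# Lock the filings box with its quarter-turn key

### The job

Take the loose quarter-turn key out of its wooden rest, put its foot through the empty slot in the lid of the filings box, press it down against the spring and turn it about a quarter turn clockwise until it comes up against the stop, then let it spring up so that it catches, and leave it locked. Work gently: press with no more than about 12 N, stop turning as soon as the stop is felt (never twist harder than about 0.35 N m), and leave the ring box, the sanding block and the tin lid where they are.

Things in the scene. Friction and masses are not known exactly. Their poses are not given: they have to be found in the camera images.
- key_head (a point): Centre of the wing of the loose steel key: 34 mm long (x), 10 mm thick (y), 24 mm tall (z, up along the key). Below the wing (12 mm under this point) is a round collar, 28 mm across and 5 mm thick. Half a turn about z makes no difference. The key weighs about 80 g.
- key_foot (a point): Centre of the key's foot, 43 mm below key_head: a cross bar 32 mm long (x, parallel to the wing), 8 mm wide and tall, its lowest 2 mm stepped in by 1 mm. An 8 mm shank rises from it; from 12 mm above this point up to the collar (underside 26 mm above this point) it is 14 mm thick, with a tapered lower end.
- key_rest: Wooden block 64 x 52 x 34 mm high, fixed; origin under its middle. At the start the key stands upright in it, collar on its top face, foot hanging free in its 40 x 19 mm slot: lift the key out straight by 35 mm or more.
- slot (a point): Centre of the mouth of the empty slot, on top of the box's lid, 60 mm above the table; x along the slot, z up. The slot is 36 x 10.4 mm, with a 16.4 mm square hole in its middle for the thick shank, through the 13 mm lid. A spring plate waits 10 mm below the mouth: pushing the foot down on it takes 3 N at first and 0.35 N more per mm.
- press_depth (a point): Point on the slot's axis 24 mm below its mouth. With its foot's centre here (22 to 26 mm below the mouth) the key can turn, clockwise from above only; higher up, ribs under the lid block it. At 26 mm the collar lies on the rigid lid. Pressing down to here takes about 8 N.
- lock_depth (a point): Point on the slot's axis 17 mm below its mouth: the foot's centre is here when locked (collar 9 mm above the lid). The notch's middle is hidden, 66 to 96 degrees clockwise of the slot, different each time; a hard stop is felt about 3 degrees past it. Let go at the stop, or up to 5 degrees short of it, the key springs up into the notch; elsewhere it stays low.
- key: The loose key; origin at the middle of its underside (4 mm below key_foot), z up, x along the wing.
- filings_box: Grey painted steel box, 110 (x) x 190 (y) x 60 mm high, fixed; origin under its middle. The empty slot lies 45 mm from the middle towards -y. A second, identical key is already locked 55 mm from the middle towards +y, standing 38 mm above the lid: it needs nothing.
- ring_box: Bystander: small white ring box, 54 x 50 x 43 mm, loose; origin under its middle.
- sanding_block: Bystander: cork and emery sanding block, 42 x 72 x 24 mm, loose; origin under its middle.
- tin_lid: Bystander: round tin lid with small stones, 56 mm wide, 10 mm high, loose; origin under its middle.
There are look-alikes about, which are no part of the job. What is shaped like the key but turquoise is not meant.

How it is judged:
By the outcome, as a careful person would: the job done as asked, in the order asked, and still so for the second after the job is handed in, with the robot touching nothing.
It also fails if it takes over 67 s, if anything falls off the work surface, if the arm or the gripper's body presses on something with over 40 N, if the wrist force passes 120 N, or if a joint passes its speed limit or range.

### The arm

A 6-joint arm with a two-finger parallel gripper is mounted at the origin on a cart in front of the work surface, level with it; the furniture and walls round the work are solid. World frame = base frame: x ahead of the robot, y to its left, z up, the work surface at z = 0. Lengths are in m, angles in rad, forces in N, time in s.
With the tool pointing down it reaches from about 0.375 to 0.75 m from the base axis. Payload 9 kg.
Tool frame: the origin (TCP) lies at the very end of the fingers, on their centre line; the grasp point (between the pads) lies 19 mm behind it (env.grip_point_offset is the distance from the TCP to the grasp point, in m); z points along the fingers, y is the line along which they close (so a half turn about z gives the same grasp; the last joint's range is limited). The gripper opens to 85 mm and grips with 20 to 120 N. Pads are 22 mm wide; open, the fingers measure 114 mm over their backs; the gripper's body (76 mm by 85 mm) begins 54 mm behind the grasp point. The pads swing forward as they close: fully open they stand 13 mm farther back than shut.
Start: joints at [-1.328, 0.104, 0.097, 1.564, 0, 1.353], TCP at [0.267, -0.537, 0.231] pointing down, gripper open.
Joint ranges: [-2.99, 2.99], [-0.84, 1.86], [-1.1, 1.16], [-1.84, 2.11], [-1.51, 1.56], [-3.14, 3.14]. Speed limits (rad/s): [2.22, 2.22, 2.57, 3.14, 3.14, 3.14].

### API

Orientations are given as a 3x3 rotation matrix whose columns are the frame's x, y, z axes.
In Python, from plant import env gives the robot as it stands. Calls block until the motion is done:
- env.goto(position, orientation): joint-space move of the TCP to a pose.
- env.move_linear(position, rotation=None, max_speed=0.15): straight line of the TCP; rotation=None keeps the orientation; max_speed is the mean speed in m/s.
- env.set_joints(angles): joint-space move.
- env.grip(opening, newtons=None): opening from 0.0 (shut) to 1.0 (fully open); newtons is the grip in N (None keeps the last); returns when the fingers have stopped.
- env.pause(seconds).
- env.ik(position, orientation): joint angles nearest the present ones, or None.
- env.get_state(): the state.
- env.read_camera(name): name is "side" or "top" or "wrist"; returns the picture (420x560x3 uint8, blue, green, red); there is no depth.
- env.get_calibration(name): a dict with "K" (3x3 intrinsics, pixels), "k1" (the pictures are not rectified: a ray, as slopes to the right and down, at radius r is drawn at 1 + k1 r^2 times it, then the intrinsics apply), "rvec" (rotation vector, rad) and "tvec" (3), from world to camera coordinates, as OpenCV has them; the wrist camera has in their place "mount" (4x4, takes a point from camera to tool coordinates, whose origin is the TCP and whose axes are the flange's). Camera axes: x right, y down, z forward; pixel columns grow to the right and rows downward; lengths in m; the calibration is good to about 2 mm. A picture is of the moment at which its call begins: read the wrist's pose just before it. get_calibration takes no time and is no camera call.
A pose or a line that the arm cannot do raises env.IKError and nothing moves.
- env.close_job(): hands the job in; it is judged then, once.
The state is a dict: "time_s": time; "qpos": joint angles; "qvel": joint speeds; "tau": joint torques, N m; "tcp_pos": TCP position; "tool_rot": TCP orientation; "force": force on the tool from outside, world axes, zero at the start; "moment": the same for the moment, N m; "gripper_width": opening from 0.0 (shut) to 1.0 (fully open); "grip_force": force on a finger pad.
Only numpy, scipy, OpenCV 4.12 (cv2) and the standard library are available. Lean on these libraries where they do the work, as an engineer would, in place of code of your own. Each camera call takes 0.05 s, during which the arm holds its last target. There are 200 camera calls.

## Working session

There is one attempt and no reset: what is moved stays moved. The work goes in short steps, each a Python script; the robot and the scene stay as the last script left them, time stands still between calls to the robot, and variables do not carry over. Pictures are saved under pics/ and viewed, at most 10 in all, crops included, and the job is handed in when it is done.

```bash
ls; mkdir -p pics; python3 - <<'E'
from plant import env
import cv2,numpy as np
for n in("top","side"):
    im=env.read_camera(n); cv2.imwrite(f"pics/{n}0.png",im)
    c=env.get_calibration(n); print(n,c)
    R,_=cv2.Rodrigues(np.array(c["rvec"],float)); print(-R.T@np.array(c["tvec"]).ravel())
print(env.get_calibration("wrist")); s=env.get_state(); print(s)
E
```

```text
pics
top {'K': array([[490.38007868,   0.        , 286.1555605 ],
       [  0.        , 490.38007868, 210.83074683],
       [  0.        ,   0.        ,   1.        ]]), 'k1': 0.016901685174868713, 'rvec': array([ 2.17798879, -2.14382029,  0.1360589 ]), 'tvec': array([-0.0764213 ,  0.59233835,  0.84646512])}
[ 0.48670508 -0.06389595  0.91227387]
side {'K': array([[448.61713535,   0.        , 278.7924002 ],
       [  0.        , 448.61713535, 204.89761202],
       [  0.        ,   0.        ,   1.        ]]), 'k1': -0.03706931095958079, 'rvec': array([ 2.43148152, -0.68634364,  0.23839321]), 'tvec': array([-0.54637383,  0.2355072 ,  0.76523069])}
[ 0.3203282  -0.50571636  0.76236922]
{'K': array([[303.87646985,   0.        , 273.56451975],
       [  0.        , 303.87646985, 199.51856997],
       [  0.        ,   0.        ,   1.        ]]), 'k1': 0.01990792968219458, 'mount': array([[-4.59407831e-04, -9.65452993e-01, -2.60576875e-01,
         6.44833692e-02],
       [ 9.99999563e-01, -2.31350073e-04, -9.05874745e-04,
         7.96821070e-04],
       [ 8.14295005e-04, -2.60577177e-01,
[... 223 characters left out ...]
9e+00,
        1.24170287e-05,  1.35312776e+00]), 'qvel': array([ 0.00077753, -0.00060088,  0.00216491, -0.00164302,  0.000512  ,
        0.00069877]), 'tau': array([ 8.60121567e-03, -5.58203709e+01,  5.04723144e+01,  1.27599528e-02,
       -1.66160521e-04, -1.61447082e-05]), 'tcp_pos': array([ 0.26672496, -0.53711221,  0.2306119 ]), 'tool_rot': array([[ 8.95719543e-01,  4.44619411e-01, -2.80961856e-04],
       [ 4.44619415e-01, -8.95718802e-01,  1.18456936e-03],
       [ 2.75019716e-04, -1.18596303e-03, -9.99999259e-01]]), 'force': array([ 0.23083499, -1.2083696 ,  0.67186307]), 'moment': array([-0.0014954 , -0.02153247,  0.02510493]), 'grip_force': 0.0, 'gripper_width': 0.9997114558412922}
```

View pics/top0.png

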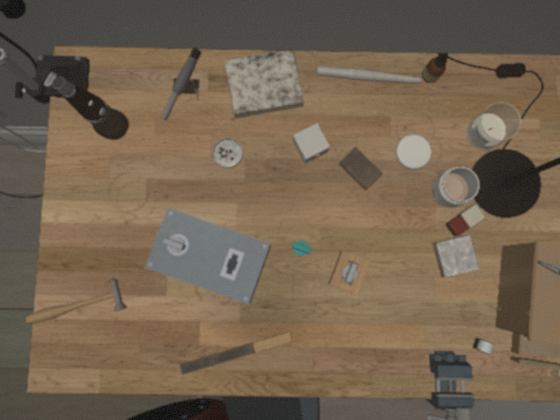

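View pics/side0.png

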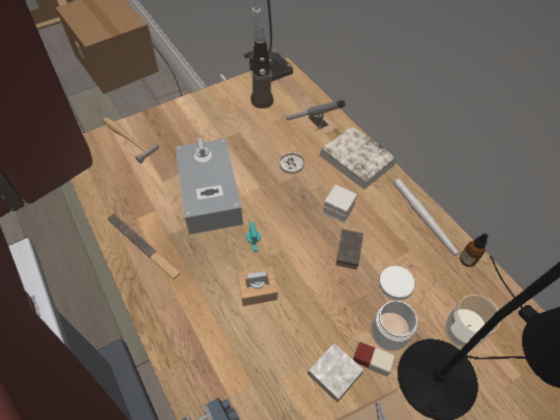

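The top view shows three things that could be the key. The grey one at (349,272) stands in the wooden rest. The turquoise one at (301,248) is a decoy. The one at (177,243) is already locked in the box. I choose (349,272). The empty slot is at (231,263), and the ring box (311,142), sanding block (361,168) and tin lid (228,153) are well clear of the work. Next I measure roughly and take a close wrist look.

```bash
cat > h.py <<'E'
from plant import env
import cv2,numpy as np
def ray(n,uv,pose=None):
    c=env.get_calibration(n);K=c["K"]
    d=(np.array(uv,float)-K[:2,2])/np.diag(K)[:2]; s=d.copy()
    for _ in range(10): s=d/(1+c["k1"]*(s@s))
    v=np.array([*s,1.])
    if n=="wrist":
        M=np.array(c["mount"]);p,R=pose
        return p+R@M[:3,3], R@M[:3,:3]@v
    R=cv2.Rodrigues(np.array(c["rvec"],float))[0]
    return -R.T@np.array(c["tvec"]).ravel(), R.T@v
def plane(n,uv,z,pose=None):
    o,d=ray(n,uv,pose); return o+d*(z-o[2])/d[2]
def proj(n,P,pose=None):
    c=env.get_calibration(n);K=c["K"];P=np.array(P,float)
    if n=="wrist":
        M=np.array(c["mount"]);p,R=pose; q=M[:3,:3].T@(R.T@(P-p)-M[:3,3])
    else: q=cv2.Rodrigues(np.array(c["rvec"],float))[0]@P+np.array(c["tvec"]).ravel()
    s=q[:2]/q[2]; s=s*(1+c["k1"]*(s@s)); return s*np.diag(K)[:2]+K[:2,2]
def down(yaw):  # tool down, tool y axis (closing) at angle yaw in world
    y=np.array([np.cos(yaw),np.sin(yaw),0]);z=np.array([0,0,-1.]);return np.column_stack([np.cross(y,z),y,z])
def pose():
    s=env.get_state();return np.array(s["tcp_pos"]),np.array(s["tool_rot"])
E
python3 - <<'E'
from h import *
for nm,uv,z in [("key",(349,271),.063),("slot",(231,263),.06),("locked",(177,243),.09)]: print(nm,plane("top",uv,z))
for nm,uv,z in [("key",(258,280),.055),("slot",(209,192),.06)]: print("side",nm,plane("side",uv,z))
for p in [(170,210),(270,243),(247,302),(148,265)]: print("boxcorner",plane("top",p,.06))
for p in [(341,253),(369,261),(359,294),(331,286)]: print("rest",plane("top",p,.034))
E
```

```text
key [ 0.48774387 -0.17659888  0.063     ]
slot [0.4982922  0.02686168 0.06      ]
locked [0.52977536 0.11482725 0.09      ]
side key [ 0.4826139  -0.18847792  0.055     ]
side slot [0.49535408 0.02611236 0.06      ]
boxcorner [0.58875103 0.13599468 0.06      ]
boxcorner [ 0.53384479 -0.03978048  0.06      ]
boxcorner [ 0.43243417 -0.0024357   0.06      ]
boxcorner [0.49274752 0.16950909 0.06      ]
rest [ 0.51945155 -0.16617278  0.034     ]
rest [ 0.50603974 -0.21610544  0.034     ]
rest [ 0.44772756 -0.19809781  0.034     ]
rest [ 0.46091356 -0.14854671  0.034     ]
```

```bash
python3 - <<'E'
from h import *
s=np.radians
for base in (-17,163):
    print(base)
    for nm,p,a in [("key",(.487,-.180,.16),base+90),("slot",(.497,.0265,.12),base+90),("slot-50",(.497,.0265,.08),base+40),("slot-100",(.497,.0265,.08),base-10)]:
        try:q=env.ik(np.array(p),down(s(a)))
        except Exception as e:q=e
        print(nm,q if q is None else np.round(q,2))
E
```

```text
-17
key [-0.61 -0.15 -0.28  1.44  0.   -0.31]
slot [-0.21 -0.2  -0.4   1.37  0.    0.09]
slot-50 [-0.21 -0.18 -0.46  1.3   0.    0.96]
slot-100 [-0.21 -0.18 -0.46  1.3   0.    1.83]
163
key [-0.61 -0.15 -0.28  1.44  0.    2.83]
slot [-0.21 -0.2  -0.4   1.37  0.   -3.06]
slot-50 [-0.21 -0.18 -0.46  1.3   0.   -2.18]
slot-100 [-0.21 -0.18 -0.46  1.3   0.   -1.31]
```

```bash
python3 - <<'E'
from h import *
R=down(np.radians(73))
for nm,p in [("slot",(.497,.0265,.19)),("key",(.487,-.180,.19))]:
    env.goto(np.array(p),R); env.pause(.3)
    P=pose(); im=env.read_camera("wrist"); cv2.imwrite(f"pics/w_{nm}.png",im); np.savez(f"pics/w_{nm}.npz",p=P[0],R=P[1])
    print(nm,P[0],proj("wrist",(p[0],p[1],.065),P), env.get_state()["time_s"],env.get_state()["force"])
a=[cv2.imread(f"pics/w_{n}.png")[60:360,80:480] for n in("key","slot")]
cv2.imwrite("pics/both.png",np.hstack(a))
E
```

```text
slot [0.49709221 0.02615875 0.19001009] [275.42209578 193.31733868] 2.6333 [0.09738798 0.42807102 0.21318177]
key [ 0.48729239 -0.17902423  0.19008292] [273.95980644 193.49685212] 3.825 [ 0.03833818 -0.30358297  0.04529627]
```

View pics/both.png

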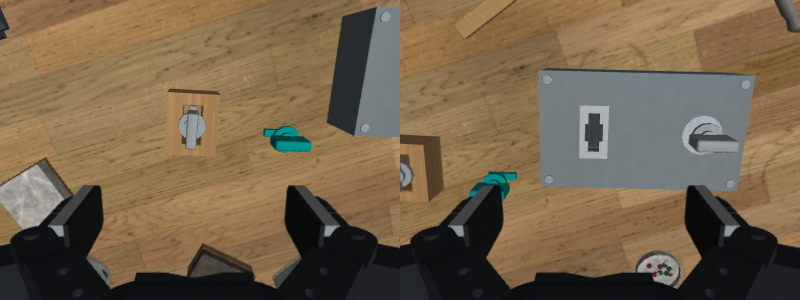

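The wrist views show the steel key in its wooden rest at full-frame pixel (273,188), the turquoise decoy at (365,198) and the slot in its white plate at (274,192). I now measure with masks.

```bash
cat > m.py <<'E'
from h import *
def big(mask,near):
    cs,_=cv2.findContours(mask.astype(np.uint8),cv2.RETR_EXTERNAL,cv2.CHAIN_APPROX_NONE)
    cs=[c for c in cs if cv2.contourArea(c)>40]
    return min(cs,key=lambda c:np.hypot(*(c[:,0].mean(0)-near)))
def rect(c,z,P):   # rectify contour onto plane z (mm), min-area rectangle
    w=np.array([plane("wrist",p,z,P)[:2] for p in c[:,0]])*1000
    r=cv2.minAreaRect(w.astype(np.float32)); (x,y),(a,b),t=r
    if a<b:a,b,t=b,a,t+90
    return np.round([x,y,a,b,(t+90)%180-90],1)
E
python3 - <<'E'
from m import *
out=[]
for nm in("key","slot"):
    im=cv2.imread(f"pics/w_{nm}.png");f=np.load(f"pics/w_{nm}.npz");P=(f["p"],f["R"])
    g=im.max(2).astype(int);hsv=cv2.cvtColor(im,cv2.COLOR_BGR2HSV)
    if nm=="slot":
        for t in(70,90,110): 
            c=big(g<t,(274,192));print("slot",t,rect(c,.06,P))
        for t in(180,195): 
            c2=big(g>t,(274,192));print("plate",t,rect(c2,.06,P))
        bx=big((hsv[...,1]<60)&(g>90)&(g<160),(325,190)); print("lid",rect(bx,.06,P))
    else:
        for s in(30,45):
          c=big((hsv[...,1]<s)&(g>120),(273,188));print("keyall",s,rect(c,.039,P))
        for t in(185,195,205): 
            c2=big((g>t)&(hsv[...,1]<40),(273,186));print("wing?",t,rect(c2,.063,P))
        bx=big((hsv[...,1]>90)&(hsv[...,2]>140),(273,188)); print("rest",rect(bx,.034,P))
    cr=im[140:240,223:323].copy(); out.append(cv2.resize(cr,(400,400),interpolation=cv2.INTER_CUBIC))
cv2.imwrite("pics/zoom.png",np.hstack(out))
E
```

```text
keyall 30 [ 491.8 -179.6   35.2   17.7  -21.2]
keyall 45 [ 491.8 -179.6   35.3   17.7  -21.2]
wing? 185 [487.5  14.7  42.9  17.5 -43.3]Traceback (most recent call last):
  File "<stdin>", line 16, in <module>
  File "m.py", line 5, in big
    return min(cs,key=lambda c:np.hypot(*(c[:,0].mean(0)-near)))
ValueError: min() iterable argument is empty
```

```bash
python3 - <<'E'
from m import *
out=[]
for nm in("key","slot"):
    im=cv2.imread(f"pics/w_{nm}.png");f=np.load(f"pics/w_{nm}.npz");P=(f["p"],f["R"])
    g=im.max(2).astype(int);hsv=cv2.cvtColor(im,cv2.COLOR_BGR2HSV)
    def show(l,m,n,z):
        try:
            c=big(m,n);print(l,rect(c,z,P),c[:,0].mean(0))
        except ValueError:print(l,"none")
    if nm=="slot":
        for t in(60,70,90): show(f"slot{t}",g<t,(274,192),.06)
        for t in(160,180): show(f"plate{t}",g>t,(274,192),.06)
        show("lid",(hsv[...,1]<60)&(g>90)&(g<160),(325,190),.06)
    else:
        for t in(150,160,170,180): show(f"wing{t}",(g>t)&(hsv[...,1]<40),(273,186),.063)
        show("rest",(hsv[...,1]>90)&(hsv[...,2]>140),(273,188),.034)
    out.append(cv2.resize(im[140:240,223:323],(400,400),interpolation=cv2.INTER_CUBIC))
    print(g[188,250:300:2])
cv2.imwrite("pics/zoom.png",np.hstack(out))
E
```

```text
wing150 [ 485.2 -181.4   31.     7.1  -21.5] [271.89473684 191.47368421]
wing160 [ 503.6 -349.1   53.4   49.9  -75.4] [105.20501139 257.9453303 ]
wing170 [ 489.6 -331.1   18.2    4.2   42.8] [121.95  240.525]
wing180 [495.6  22.6  47.9  24.8 -18.1] [502.99411765 134.57058824]
rest none
[174 172 166 167 152 156 157 157 111 146 155 160 163 154 157 159 161 161
 160 161 159 171 162 162 163]
slot60 [532.1 110.6  12.1   6.4  29.1] [373.03703704 201.2962963 ]
slot70 [494.8  25.4  30.6  14.9 -20.6] [273.72727273 190.03409091]
slot90 [496.7  24.8  34.2  15.7 -17.5] [273.43809524 192.51428571]
plate160 [496.8  24.5  49.6  26.1 -18.5] [273.39240506 191.57594937]
plate180 [491.7  27.3  37.5  24.4 -17.1] [279.6        179.16923077]
lid [510.7  67.3 189.8 110.4  71.5] [322.39596273 188.51552795]
[124 124 124 125 126 176 178 179  66  67  62  64  66  65  64  65  86 180
 180 145 128 128 128 127 128]
```

View pics/zoom.png

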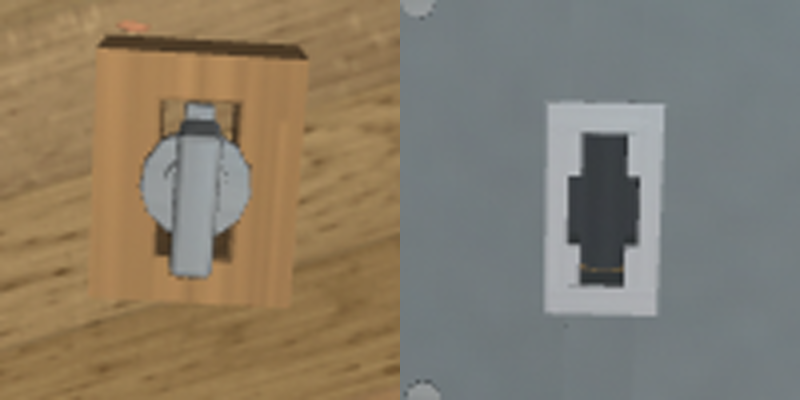

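The zoom confirms the choice: a steel key with its collar on the wooden rest (zoom wing corners (180,135), (221,137), (211,277), (170,275); collar centre (195,187)). The slot plate is clear, with the slot centre at zoom (604,209). The lid measures 190 x 110 mm, matching the size given.

```bash
python3 - <<'E'
from m import *
f=np.load("pics/w_key.npz");P=(f["p"],f["R"])
z2=lambda x,y:(223+(x+.5)/4-.5,140+(y+.5)/4-.5)
w=np.array([plane("wrist",z2(*p),.063,P)[:2] for p in [(180,135),(221,137),(211,277),(170,275)]])*1000
print("wing",w.mean(0),np.linalg.norm(w[0]-w[3]),np.linalg.norm(w[0]-w[1]));d=w[3]-w[0];print(np.degrees(np.arctan2(d[1],d[0])))
print("collar",plane("wrist",z2(195,187),.039,P)*1000,"dia",np.linalg.norm(plane("wrist",z2(140,187),.039,P)-plane("wrist",z2(250,187),.039,P)))
r=np.array([plane("wrist",z2(*p),.034,P)[:2] for p in [(98,45),(308,60),(291,307),(90,297)]])*1000
print("rest",r.mean(0),[np.linalg.norm(r[i]-r[(i+1)%4]) for i in range(4)]);d=r[2]-r[1];print(np.degrees(np.arctan2(d[1],d[0])))
f=np.load("pics/w_slot.npz");P=(f["p"],f["R"])
s=np.array([plane("wrist",z2(*p),.06,P)[:2] for p in [(181,133),(229,133),(224,286),(179,286)]])*1000;print("slot",s.mean(0),np.linalg.norm(s[0]-s[3]))
p=np.array([plane("wrist",z2(*p),.06,P)[:2] for p in [(146,103),(265,104),(257,316),(144,313)]])*1000;print("plate",p.mean(0))
# side-view triangulated check
print(proj("top",(.4852,-.1814,.063)),proj("side",(.4852,-.1814,.063)),proj("side",(.4966,.0247,.06)),env.grip_point_offset)
E
```

```text
wing [ 484.932593   -181.72527453] 32.814311009877656 9.19510317950157
-21.258289095119522
collar [ 485.49456034 -182.16847874   39.        ] dia 0.027139421791230668
rest [ 485.12886977 -181.63932277] [np.float64(51.2945169286831), np.float64(63.43439301367202), np.float64(51.79330799240393), np.float64(64.38647785026893)]
-19.606283435349997
slot [496.74579981  24.69289712] 36.22652964892236
plate [496.87842399  24.58830887]
[351.794326   272.53692841] [257.11246226 274.05935087] [209.88503981 192.2236948 ] 0.0187
```

```bash
python3 - <<'E'
from h import *
R=down(np.radians(71.7)); k=np.array([.4852,-.1818,0])
env.grip(.5,30)
env.goto(k+[0,0,.10],R); env.move_linear(k+[0,0,.042],max_speed=.08)
f0=env.get_state()["force"]
env.grip(0,30); s=env.get_state(); print("w",s["gripper_width"],s["grip_force"],s["force"]-f0,s["tcp_pos"])
env.grip(.5); Pg=pose()[0]
env.move_linear(k+[0,0,.10],max_speed=.15)
env.goto(np.array([.487,-.179,.19]),R); env.pause(.3)
P=pose(); im=env.read_camera("wrist"); cv2.imwrite("pics/w_key2.png",im); np.savez("pics/w_key2.npz",p=P[0],R=P[1],g=Pg)
cv2.imwrite("pics/zoom2.png",cv2.resize(im[140:240,223:323],(600,600),interpolation=cv2.INTER_CUBIC))
print(P[0],env.get_state()["time_s"])
E
```

```text
w 0.11049293220237714 32.205973863601685 [0.42178301 0.18460887 3.10519042] [ 0.48551287 -0.18202604  0.04256738]
[ 0.48641995 -0.17864581  0.18862919] 7.7833
```

View pics/zoom2.png

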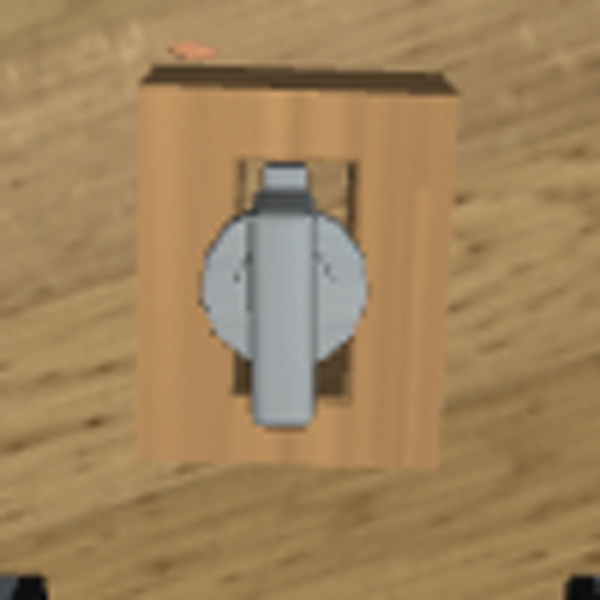

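The key is now aligned with the tool (zoom wing corners (247,212), (316,212), (313,427), (252,427)) and still upright. From this I can work out the camera bias along the closing direction.

```bash
python3 - <<'E'
from m import *
f=np.load("pics/w_key2.npz");P=(f["p"],f["R"])
z6=lambda x,y:(223+(x+.5)/6-.5,140+(y+.5)/6-.5)
w=np.array([plane("wrist",z6(*p),.063,P)[:2] for p in [(247,212),(316,212),(313,427),(252,427)]])*1000
m=w.mean(0);d=(w[3]+w[2]-w[0]-w[1]);print("wing",m,np.degrees(np.arctan2(d[1],d[0])),np.linalg.norm(d)/2,[np.linalg.norm(w[0]-w[1]),np.linalg.norm(w[2]-w[3])])
c=plane("wrist",z6(284,289),.039,P)[:2]*1000;print("collar",c)
g=np.array([485.51,-182.03]); R=P[1]
for q in(m,c): print("rel to grip: along x,y tool", (q-g)@R[:2,0],(q-g)@R[:2,1])
r=np.array([plane("wrist",z6(*p),.034,P)[:2] for p in [(142,88),(457,93),(438,468),(137,460)]])*1000;print("rest",r.mean(0))
E
```

```text
wing [ 484.42676676 -183.16907348] -18.26405962583983 33.41578078130437 [np.float64(10.26127345686772), np.float64(9.359913896132767)]
collar [ 484.83724563 -183.26244511]
rel to grip: along x,y tool 0.6707107828464658 -1.4216291291266339
rel to grip: along x,y tool 0.2516768013589542 -1.38136818960724
rest [ 485.30386309 -181.81983249]
```

```bash
python3 - <<'E'
from h import *
R=down(np.radians(71.7)); k=np.array([.4852,-.1818,0]); t=np.array([.4976,.02584,0])
env.goto(k+[0,0,.10],R); env.move_linear(k+[0,0,.045],max_speed=.08)
f0=env.get_state()["force"]; env.grip(0,60); s=env.get_state(); print(s["gripper_width"],s["grip_force"],s["force"]-f0,s["tcp_pos"])
env.move_linear(k+[0,0,.15],max_speed=.1); env.pause(.2); s=env.get_state(); print("lift",s["force"],s["tcp_pos"],s["gripper_width"])
env.goto(t+[0,0,.15],R); env.move_linear(t+[0,0,.112],max_speed=.08); env.pause(.3)
s=env.get_state(); print("hover",s["force"],s["moment"],s["tcp_pos"],s["time_s"])
y=R[:,1]; yy=s["tool_rot"][:,1]; print(np.degrees(np.arctan2(yy[1],yy[0])))
a=env.read_camera("wrist"); b=env.read_camera("side")
cv2.imwrite("pics/hw.png",a);cv2.imwrite("pics/hs.png",b)
u,v=np.round(proj("side",(.4976,.0258,.07))).astype(int)
A=cv2.resize(a[120:280,193:353],(400,400)); B=cv2.resize(b[v-50:v+50,u-50:u+50],(400,400),interpolation=cv2.INTER_CUBIC)
cv2.imwrite("pics/hover.png",np.hstack([A,B]));print(u,v)
E
```

```text
0.09819253700253988 59.80978846549988 [-0.12348919  0.72856217  5.17671024] [ 0.48563406 -0.18206983  0.04568026]
lift [-0.36797958 -0.18657839 -0.37517382] [ 0.48495897 -0.18159692  0.14945225] 0.0978512828829478
hover [ 0.31190574  0.12663603 -0.52637495] [ 0.01226725 -0.02084094  0.03871716] [0.49786724 0.02583502 0.11241019] 12.6333
71.70640080107718
210 189
```

View pics/hover.png

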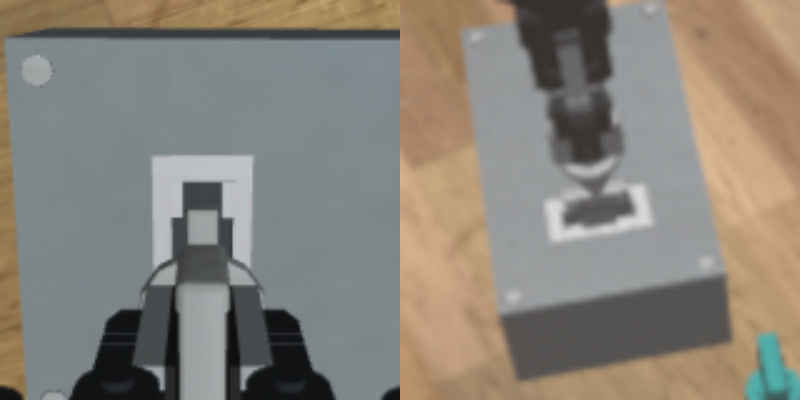

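The foot end (zoom 188–217) is centred over the slot (183–221), so I descend with force monitoring.

```bash
python3 - <<'E'
from h import *
t=np.array([.4976,.02584,0])
f0=np.mean([env.get_state()["force"] for _ in range(3)],0); m0=env.get_state()["moment"]; np.savez("pics/f0.npz",f=f0,m=m0)
z=.104
env.move_linear(t+[0,0,z],max_speed=.04)
while z>.0945:
    z-=.0015; env.move_linear(t+[0,0,z],max_speed=.03)
    s=env.get_state(); F=s["force"]-f0; M=s["moment"]-m0
    print(round(z,4),round(s["tcp_pos"][2],4),np.round(F,1),np.round(M,2))
    if F[2]>3.5 or np.hypot(*F[:2])>4: print("stop"); break
print(s["time_s"],s["tcp_pos"])
E
```

```text
0.1025 0.1024 [-0.7  0.5 -0.8] [-0.   -0.04  0.08]
0.101 0.1009 [-0.1  0.1 -0.2] [ 0.01  0.04 -0.02]
0.0995 0.0994 [-0.7  0.1 -0.1] [ 0.04  0.06 -0.  ]
0.098 0.0979 [-0.3 -0.  -0.4] [0.05 0.02 0.02]
0.0965 0.0963 [-0.2  0.4 -0.1] [0.01 0.02 0.04]
0.095 0.0949 [ 0.2  2.1 -0.2] [ 0.05 -0.02  0.07]
0.0935 0.0934 [ 0.5 -0.2 -0.4] [0.07 0.01 0.01]
14.8333 [0.49750873 0.02584787 0.09336962]
```

```bash
python3 - <<'E'
from h import *
t=np.array([.4976,.02584,0]); d=np.load("pics/f0.npz"); f0,m0=d["f"],d["m"]
z=.0935
while z>.0738:
    z=max(z-.0015,.0737); env.move_linear(t+[0,0,z],max_speed=.03); 
    s=env.get_state(); F=s["force"]-f0; M=s["moment"]-m0
    print(round(z,4),round(s["tcp_pos"][2],4),np.round(F,1),np.round(M,2))
    if F[2]>10.5 or np.hypot(*F[:2])>5: print("stop"); break
env.pause(.2);s=env.get_state();print(s["time_s"],s["tcp_pos"],s["force"]-f0,s["moment"]-m0,s["gripper_width"],s["grip_force"])
E
```

```text
0.092 0.0919 [-0.8  1.  -0.1] [0.02 0.   0.05]
0.0905 0.0907 [-0.5  0.9  3.6] [0.06 0.15 0.06]
0.089 0.0891 [-1.7  1.   3.7] [0.1  0.21 0.02]
0.0875 0.0875 [-0.6  1.4  4.4] [0.02 0.13 0.08]
0.086 0.086 [-0.8  0.8  4.5] [ 0.07  0.16 -0.05]
0.0845 0.0846 [-1.3  1.4  5.5] [ 0.07  0.15 -0.02]
0.083 0.0831 [-0.7  1.1  5.8] [0.06 0.19 0.08]
0.0815 0.0817 [-0.6  0.2  6.7] [0.13 0.22 0.03]
0.08 0.0802 [-2.   1.   6.4] [0.06 0.23 0.09]
0.0785 0.0788 [-0.9  1.3  6.8] [0.12 0.28 0.03]
0.077 0.0773 [-1.3  0.8  7.3] [0.13 0.38 0.08]
0.0755 0.0759 [-1.5  1.5  7.6] [0.07 0.38 0.04]
0.074 0.0745 [-2.   1.6  9. ] [ 0.15  0.45 -0.04]
0.0737 0.0742 [-3.1  0.5  9.4] [0.09 0.45 0.04]
18.5333 [0.49776775 0.02578109 0.07423443] [-1.95700463  1.32297337  9.01980601] [0.13264239 0.50012577 0.0515628 ] 0.10102335363787397 60.39034366607666
```

```bash
python3 - <<'E'
from h import *
t=np.array([.4974,.02595,.0735]); d=np.load("pics/f0.npz"); f0,m0=d["f"],d["m"]
def read(n=3):
    L=[]
    for _ in range(n):
        env.pause(.02); s=env.get_state(); L.append([*(s["force"]-f0),s["moment"][2]-m0[2]])
    y=s["tool_rot"][:,1]; return np.mean(L,0),np.degrees(np.arctan2(y[1],y[0])),s
a=71.7; r0,_,s=read(); print(r0,s["time_s"])
while a>71.7-58:
    a-=3; env.move_linear(t,down(np.radians(a)),max_speed=.05)
    r,ya,s=read()
    print(round(71.7-a,1),round(71.7-ya,2),np.round(r,2),round(s["tcp_pos"][2],4),round(s["time_s"],1))
    if abs(r[3]-r0[3])>.15 or r[2]>11.3 or np.hypot(*r[:2])>6: print("stop");break
E
```

```text
[-1.83368967  1.03075635  8.6444058   0.04401385] 18.5833
3.0 3.01 [-1.62  1.07  8.21 -0.  ] 0.0741 18.9
6.0 6.01 [-1.05  0.75  8.58 -0.  ] 0.0742 19.2
9.0 9.01 [-0.98  0.85  8.83 -0.01] 0.0743 19.5
12.0 12.01 [-0.83  0.86  9.1  -0.01] 0.0743 19.8
15.0 15.01 [-0.7   0.37  8.33 -0.  ] 0.0743 20.1
18.0 18.01 [-0.63  1.1   8.23 -0.02] 0.0743 20.4
21.0 21.01 [0.22 0.84 8.37 0.01] 0.0743 20.7
24.0 24.01 [-0.62  1.14  8.65 -0.03] 0.0743 21.0
27.0 27.01 [-0.14  0.23  8.94 -0.  ] 0.0743 21.3
30.0 30.01 [-0.36  0.75  8.3  -0.02] 0.0743 21.6
33.0 33.01 [-0.53  0.87  8.54 -0.02] 0.0744 21.9
36.0 36.01 [0.18 1.17 8.26 0.02] 0.0743 22.2
39.0 39.01 [-0.39  0.83  8.99  0.02] 0.0743 22.5
42.0 42.01 [-0.95  1.04  8.86 -0.02] 0.0743 22.8
45.0 45.01 [-0.4   0.63  8.23  0.01] 0.0743 23.1
48.0 48.01 [ 0.09  0.7   8.47 -0.01] 0.0743 23.4
51.0 51.01 [-0.6   0.8   9.13  0.  ] 0.0743 23.7
54.0 54.01 [-0.27  0.43  8.62 -0.  ] 0.0744 24.0
57.0 57.01 [-0.82  1.03  9.08 -0.02] 0.0743 24.3
60.0 60.01 [0.13 0.88 8.3  0.01] 0.0743 24.6
```

```bash
python3 - <<'E'
from h import *
t=np.array([.4974,.02595,.0735]); d=np.load("pics/f0.npz"); f0,m0=d["f"],d["m"]
def read(n=3):
    L=[]
    for _ in range(n):
        env.pause(.02); s=env.get_state(); L.append([*(s["force"]-f0),s["moment"][2]-m0[2]])
    y=s["tool_rot"][:,1]; return np.mean(L,0),np.degrees(np.arctan2(y[1],y[0])),s
b=60.
while b<101.5:
    b+=.75; env.move_linear(t,down(np.radians(71.7-b)),max_speed=.05)
    r,ya,s=read()
    if b%3==0 or abs(r[3])>.05: print(b,round(71.7-ya,2),np.round(r,2),round(s["tcp_pos"][2],4),round(s["time_s"],1))
    if abs(r[3])>.13 or r[2]>11.3 or np.hypot(*r[:2])>6: print("stop");break
E
```

```text
60.75 60.75 [-0.49  1.09  8.97  0.06] 0.0744 24.9
61.5 61.5 [0.02 0.97 8.48 0.06] 0.0744 25.2
62.25 62.25 [0.28 0.36 9.03 0.06] 0.0743 25.5
63.0 63.0 [-0.49  0.76  8.73  0.07] 0.0743 25.8
66.0 66.0 [-0.15  1.42  8.48  0.07] 0.0744 27.0
66.75 66.75 [-0.51  0.14  8.87  0.1 ] 0.0744 27.3
67.5 67.5 [-0.45  1.4   8.72  0.07] 0.0744 27.6
68.25 68.25 [0.12 1.02 8.99 0.08] 0.0744 27.9
69.0 69.0 [-0.28  0.69  8.54  0.04] 0.0744 28.2
69.75 69.75 [-0.39  1.06  8.71  0.06] 0.0744 28.5
70.5 70.5 [-0.54  0.27  8.16  0.05] 0.0743 28.8
71.25 71.25 [-0.35  0.84  9.25  0.05] 0.0744 29.1
72.0 72.0 [-0.63  0.75  8.74  0.07] 0.0744 29.4
72.75 72.75 [-0.78  0.34  9.18  0.06] 0.0744 29.7
75.0 75.0 [-0.66  0.98  9.12  0.03] 0.0744 30.6
77.25 77.25 [0.07 1.11 8.41 0.06] 0.0744 31.5
78.0 78.0 [-0.67  0.52  9.23  0.06] 0.0744 31.8
78.75 78.75 [-0.02  1.2   8.95  0.07] 0.0743 32.1
80.25 80.25 [0.48 0.28 8.46 0.08] 0.0743 32.7
81.0 81.0 [-0.21  0.46  8.58  0.03] 0.0743 33.0
82.5 82.5 [-0.82  1.03  9.1   0.06] 0.0744 33.6
83.25 83.25 [-0.47  0.52  8.2   0.07] 0.0743 33.9
84.0 84.0 [-0.6   0.72  8.62  0.07] 0.0743 34.2
84.75 84.75 [-0.23  0.76  8.73  0.07] 0.0743 34.5
86.25 86.24 [-0.92  0.8   9.05  0.08] 0.0743 35.1
87.0 86.99 [-1.46  1.25  9.46  0.1 ] 0.0743 35.4
87.75 87.74 [-1.11  1.84  9.62  0.13] 0.0743 35.7
88.5 88.48 [-1.6   1.4   9.66  0.25] 0.0743 36.0
stop
```

The stop is felt at about 87.5 degrees, where the torque rises to 0.25 N m. I back off 2 degrees and let the key rise into the notch.

```bash
python3 - <<'E'
from h import *
t=np.array([.4974,.02595,.0735]); d=np.load("pics/f0.npz"); f0,m0=d["f"],d["m"]
def rd():
    env.pause(.04); s=env.get_state(); return np.round([*(s["force"]-f0),s["moment"][2]-m0[2]],2),np.round(s["tcp_pos"],4),s
env.move_linear(t,down(np.radians(71.7-86.5)),max_speed=.05); print(*rd()[:2])
z=.0735
while z<.081:
    z+=.00075; env.move_linear(np.array([t[0],t[1],z]),max_speed=.02)
    r,p,s=rd(); print(round(z,5),p[2],r)
    if r[2]<3: print("stop");break
print(s["time_s"])
E
```

```text
[-1.71  1.03  9.01  0.06] [0.4979 0.0259 0.0742]
0.07425 0.0749 [-0.57  1.88  8.69  0.08]
0.075 0.0757 [-1.18  0.26  7.75  0.01]
0.07575 0.0764 [-1.11  1.58  8.1   0.04]
0.0765 0.0771 [-1.43  0.32  7.32  0.01]
0.07725 0.0778 [-0.68  1.57  7.07  0.03]
0.078 0.0785 [-0.74  1.7   7.64  0.08]
0.07875 0.0792 [-0.39  0.61  7.19 -0.01]
0.0795 0.08 [0.04 1.67 6.68 0.02]
0.08025 0.0806 [-0.88  1.88  6.43  0.01]
0.081 0.0808 [ 3.55  1.6  -1.48  0.05]
stop
39.1917
```

```bash
python3 - <<'E'
from h import *
t=np.array([.4974,.02595,0])
env.move_linear(t+[0,0,.0803],max_speed=.02); env.pause(.2)
env.grip(.45); env.move_linear(t+[0,0,.19],max_speed=.1); env.pause(.3)
P=pose(); a=env.read_camera("wrist"); b=env.read_camera("side"); print(env.get_state()["time_s"])
cv2.imwrite("pics/f.png",np.hstack([a[60:360,80:480],cv2.resize(b[110:260,130:330],(400,300))]))
cv2.imwrite("pics/fw.png",a); np.savez("pics/fw.npz",p=P[0],R=P[1])
E
```

```text
41.6833
```

View pics/f.png

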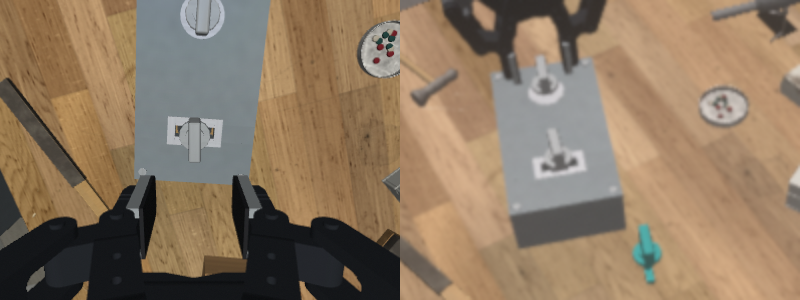

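The wrist and side views show the key (crop (194,140)) turned across the slot with its collar standing clear of the lid, like the neighbouring locked key. The bystanders in view look undisturbed. While still gripped, it rose to lock depth and came up against the notch there.

```bash
python3 -c "
from plant import env
print(env.close_job())"
```

```text
the job is handed in; nothing more can be done
None
```

The job is handed in: the key was turned clockwise to the stop at about 87.5°, let up to lock depth (17 mm) and released; the highest readings were about 9.7 N and 0.25 N m, and robot time was about 42 s.

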